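# Pack the finished wooden flowers

### The job

Pack the three finished wooden flowers, those with all five petals, in the plywood tray: each upright, bud up, flat on the floor of the paper cup of its own size (large flower in the large cup, medium in medium, small in small). Leave the two unfinished flowers, which have a petal missing, where they lie on the table.

Things in the scene. Friction and masses are not known exactly. Their poses are not given: they have to be found in the camera images.
- large_flower: the large finished wooden flower, loose, five round cream petals lying flat on the table, 92 mm across and 8 mm thick (with thin upper petals, 10.5 mm), with an upright round light-brown bud in the middle, 26 mm in diameter with straight sides up to 34 mm, its carved top at 41 mm: pinch it by the bud, above 13 mm. Under 110 g. Origin: centre of the underside, on the bud's axis; z up along the bud
- medium_flower: the medium finished wooden flower, loose, five round cream petals lying flat on the table, 70 mm across and 8 mm thick (with thin upper petals, 10.5 mm), with an upright round light-brown bud in the middle, 23 mm in diameter with straight sides up to 34 mm, its carved top at 41 mm: pinch it by the bud, above 13 mm. Under 110 g. Origin: centre of the underside, on the bud's axis; z up along the bud
- small_flower: the small finished wooden flower, loose, five round cream petals lying flat on the table, 52 mm across and 8 mm thick (with thin upper petals, 10.5 mm), with an upright round light-brown bud in the middle, 20 mm in diameter with straight sides up to 34 mm, its carved top at 41 mm: pinch it by the bud, above 13 mm. Under 110 g. Origin: centre of the underside, on the bud's axis; z up along the bud
- unfinished_a: a look-alike: the same as the large flower (92 mm across, bud 26 mm thick and 41 mm tall, petals 8 mm thick) but unfinished, with only four petals and a gap where the fifth is missing (towards its own +x); loose, not to be packed. Origin: centre of the underside, on the bud's axis
- unfinished_b: a look-alike: the same as the medium flower (70 mm across, bud 23 mm thick and 41 mm tall, petals 8 mm thick) but unfinished, with only four petals and a gap where the fifth is missing (towards its own +x); loose, not to be packed. Origin: centre of the underside, on the bud's axis
- large_cup: the large packing cup for the large flower: a round, shallow, open white paper cup, 112 mm wide inside, 117 mm outside, 13 mm tall, its floor 4 mm thick, fixed in the plywood tray. Origin: centre of the cup's underside (6 mm above the table); the flower's underside comes to rest 4 mm above it; z up
- medium_cup: the medium packing cup for the medium flower: a round, shallow, open white paper cup, 90 mm wide inside, 95 mm outside, 13 mm tall, its floor 4 mm thick, fixed in the plywood tray. Origin: centre of the cup's underside (6 mm above the table); the flower's underside comes to rest 4 mm above it; z up
- small_cup: the small packing cup for the small flower: a round, shallow, open white paper cup, 72 mm wide inside, 77 mm outside, 13 mm tall, its floor 4 mm thick, fixed in the plywood tray. Origin: centre of the cup's underside (6 mm above the table); the flower's underside comes to rest 4 mm above it; z up
- tray: the plywood packing tray that holds the three cups side by side in a row (120 mm from centre to centre, in any order), 136 x 376 mm outside with walls 22 mm tall and 6 mm thick, floor 6 mm; it does not move. Origin: centre of its underside on the table; y along its length, x across
Things that resemble listed ones, but are neither listed nor needed, are in the scene too. What is shaped like the small_flower but black is not meant. Leave any green look-alike of the medium_flower alone.

How it is judged:
By the outcome, as a careful person would: the job done as asked, in the order asked, and still so for the second after the job is handed in, with the robot touching nothing.
It also fails if it takes over 80 s, if anything falls off the work surface, if the arm or the gripper's body presses on something with over 40 N, if the wrist force passes 120 N, or if a joint passes its speed limit or range.

### The arm

A 6-joint arm with a two-finger parallel gripper is mounted at the origin on the work surface. World frame = base frame: x ahead of the robot, y to its left, z up, the work surface at z = 0. Lengths are in m, angles in rad, forces in N, time in s.
With the tool pointing down it reaches from about 0.35 to 0.775 m from the base axis. Payload 5.5 kg.
Tool frame: the origin (TCP) lies midway between the tips of the shut fingers; the grasp point (between the pads) lies 19 mm behind it (pinch_z is the distance from the TCP to the grasp point, in m); z points along the fingers, x is the direction in which the jaws open and shut, and the axes are right-handed (so a half turn about z gives the same grasp; the last joint's range is limited). The gripper opens to 85 mm and grips with 20 to 120 N. Pads are 22 mm wide; open, the fingers measure 114 mm over their backs; the gripper's body (76 mm by 85 mm) begins 54 mm behind the grasp point. The pads swing forward as they close: fully open they stand 13 mm farther back than shut.
Start: joints at [-0.14, 0.313, 0.046, 1.304, 0, 1.431], TCP at [0.575, -0, 0.231] pointing down, gripper open.
Joint ranges: [-2.76, 2.76], [-0.86, 1.69], [-1.03, 1.26], [-2.2, 2.34], [-1.47, 1.5], [-3.14, 3.14]. Speed limits (rad/s): [2.57, 2.57, 3.14, 3.14, 3.14, 3.14].

### API

Orientations are given as a unit quaternion [w, x, y, z].
In Python, from workcell import get_state, read_camera, camera_info, hand_in, trace, pinch_z gives the robot as it stands. The module is installed in compiled form; this text tells all that it offers.
- The arm moves only by the tool arm_command, never from a script. Its argument "steps" is text: rows parted by semicolons, each of 4 numbers parted by spaces: the shift along the world's x, y, z in mm, then the turn about the world's z in rad. In form: tx ty tz spin; .... A call has 1 to 20 rows; each row is the pose to reach, as a shift and turn from the pose measured when the call began; what a row does not reach only later rows make up. A row lasts 1/8 s, in which the tool goes at most 62.5 mm and 10.7 degrees, less where a joint would pass 70% of its speed; a pose out of reach is approached as far as the arm can. A call with a gripper value outside its range is refused whole. "fingers" is the gripper command: -1 is shut, 1 is fully open, values between are in proportion, set as the call begins (left out, the last holds). The fingers move at their own pace and stop on an object; "newtons" is the grip in N (left out, the last holds). Time passes only in rows, so rows that repeat a pose let the fingers close. It gives the time, the measured TCP pose, the force and the opening at its end, in the units of the state.
- get_state(): the state, without advancing time (a new reading comes with each control period).
- read_camera(name): name is "scene" or "side" or "wrist"; returns the picture (480x640x3 uint8, red, green, blue); there is no depth.
- camera_info(name): a dict with "mtx" (3x3 intrinsics, pixels), "k1" (the pictures are not rectified: a ray, as slopes to the right and down, at radius r is drawn at 1 + k1 r^2 times it, then the intrinsics apply), "R" (3x3) and "t" (3): a world point X has camera coordinates R X + t. Camera axes: x right, y down, z forward; pixel columns grow to the right and rows downward; lengths in m; the calibration is good to about 2 mm. A picture is of the moment at which its call begins: read the wrist's pose just before it. camera_info takes no time and is no camera call; for the wrist camera it gives the pose at the moment of the call.
- hand_in(): hands the job in, once; it reports no verdict.
Trained networks look in the newest picture that a camera, given by its name, has taken for a name from the list of things; names that differ only in an ending like _2 or _b are one class to them, and where a whole thing is asked for, a point or a joint stands for the part that bears it (a point fixed in the world has none). Each returns a list of dicts, best first, with "score" (0 to 1); they miss things now and then, are a little off and sometimes report something else, mostly with a low value. They report only what shows in the picture. A call takes as long as a camera call. They do not tell look-alikes from the thing itself.
- trace(camera, name): "mask" (480x640 bool, what is visible of it) and "box" ([left, top, width, height] in pixels, round what is visible of it).
The state is a dict: "clock": time; "joint_pos": joint angles; "qvel": joint speeds; "tau": joint torques, N m; "tcp_pos": TCP position; "orientation": TCP orientation; "wrist_force": force on the tool from outside, world axes, zero at the start; "ft_torque": the same for the moment, N m; "finger_gap": finger opening in m.
Only numpy, scipy, OpenCV 4.12 (cv2) and the standard library are available. Lean on these libraries where they do the work, as an engineer would, in place of code of your own. Each camera call takes 0.05 s, during which the arm holds its last target.

## Working session

There is one attempt and no reset: what is moved stays moved. The work goes in short steps, Python scripts to look and compute and a tool call to move; the robot and the scene stay as the last step left them, time stands still between calls to the robot, and variables do not carry over. Pictures are saved under pics/ and viewed, and the job is handed in when it is done.

Besides the shell and the picture viewer there is one more tool, called after "Request:" as name(argument=value, ...) on one line, values as JSON. arm_command: Moves the arm, as the interface text tells. Its arguments: {"type":"object","properties":{"steps":{"type":"string"},"fingers":{"type":"number"},"newtons":{"type":"number"}},"required":["steps"]}

```bash
mkdir -p pics; python3 - <<'E'
from workcell import *
import cv2
print(get_state())
for n in ["scene","side","wrist"]:
    im=read_camera(n); cv2.imwrite(f"pics/{n}0.png",im[:,:,::-1])
    c=camera_info(n); print(n,c)
print(pinch_z)
E
```

```text
{'clock': 0.0, 'joint_pos': array([-1.39620181e-01,  3.14004533e-01,  4.50026507e-02,  1.30360222e+00,
        3.03666715e-05,  1.43120828e+00]), 'qvel': array([-6.19014818e-04, -8.22716731e-04, -6.87009343e-05,  3.88518897e-04,
        7.55237810e-05,  9.17466242e-04]), 'tau': array([-2.90074182e-03, -4.80629075e+01,  2.98531097e+01,  1.95313990e-02,
       -3.83516899e-04, -4.27451073e-05]), 'tcp_pos': array([5.74500882e-01, 5.81162685e-05, 2.30416200e-01]), 'orientation': array([-1.40812717e-04,  9.99999591e-01, -1.60820342e-05, -8.92982177e-04]), 'wrist_force': array([-0.11324005,  0.30630948,  0.00709554]), 'ft_torque': array([-0.02742685,  0.00042996, -0.01144298]), 'finger_gap': 0.08525421663663321}
scene {'mtx': array([[489.89139371,   0.        , 311.35013174],
       [  0.        , 489.89139371, 235.8284549 ],
       [  0.        ,   0.        ,   1.        ]]), 'k1': -0.12536298016170996, 'R': array([[ 0.43714492,  0.89933987, -0.00959768],
       [ 0.6836193 , -0.3391855 , -0.64623358],
       [-0.58443902,  0.27593657, -0.76307931]]), 't': array([-0.22584163, -0.32263864
[... 158 characters left out ...]
        ,   1.        ]]), 'k1': -0.054848926531213725, 'R': array([[-0.99066505, -0.1362602 ,  0.00398886],
       [-0.07509073,  0.52104994, -0.85021665],
       [ 0.1137723 , -0.84257945, -0.52641784]]), 't': array([0.48667239, 0.056967  , 0.67312649])}
wrist {'mtx': array([[427.11376542,   0.        , 327.07927617],
       [  0.        , 427.11376542, 230.51284532],
       [  0.        ,   0.        ,   1.        ]]), 'k1': 0.012098204408400117, 'R': array([[ 9.99997953e-01,  1.26659492e-04, -2.01963085e-03],
       [ 6.52772764e-04, -9.64876857e-01,  2.62701778e-01],
       [-1.91542139e-03, -2.62702559e-01, -9.64874964e-01]]), 't': array([-0.57313673, -0.03502168,  0.37727749])}
0.0187
```

View pics/scene0.png

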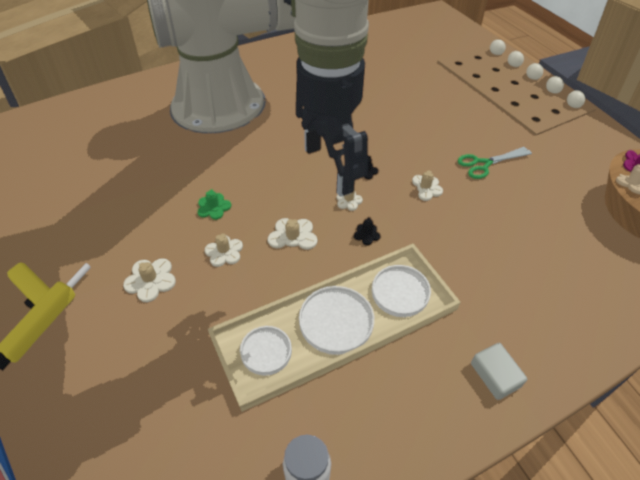

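View pics/side0.png

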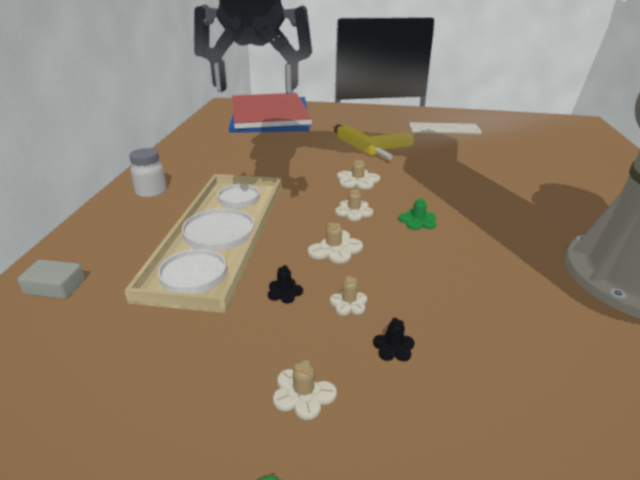

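View pics/wrist0.png

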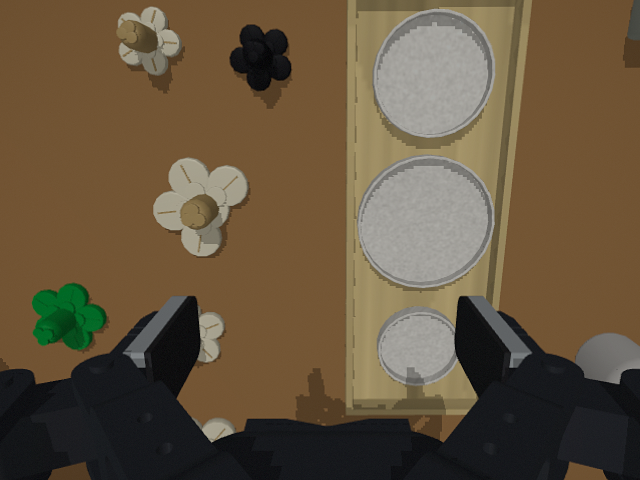

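```bash
cat > h.py <<'E'
from workcell import *
import cv2, numpy as np
def K(c): return c["mtx"], np.array([c["k1"],0,0,0,0.])
def proj(c,P):
    P=np.asarray(P,float).reshape(-1,1,3)
    m,d=K(c); return cv2.projectPoints(P,cv2.Rodrigues(c["R"])[0],c["t"],m,d)[0][:,0]
def back(c,uv,z):
    m,d=K(c); n=cv2.undistortPoints(np.array(uv,float).reshape(-1,1,2),m,d)[:,0]
    r=np.c_[n,np.ones(len(n))]@c["R"]; o=-c["R"].T@c["t"]
    return o+r*((z-o[2])/r[:,2])[:,None]
def rect(im,c,z,x0,x1,y0,y1,s):
    # rows: x decreasing downward ; cols: y decreasing to right ; s px/m
    X=np.arange(x1,x0,-1/s);Y=np.arange(y1,y0,-1/s)
    g=np.stack(np.broadcast_arrays(X[:,None],Y[None],z),-1)
    p=proj(c,g.reshape(-1,3)).reshape(len(X),len(Y),2).astype(np.float32)
    return cv2.remap(im,p[...,0],p[...,1],cv2.INTER_LINEAR)
E
python3 - <<'E'
from h import *
for n in ["scene","side"]:
    im=cv2.imread(f"pics/{n}0.png"); c=camera_info(n)
    r=rect(im,c,0.009,0.3,0.75,-0.45,0.35,1000)
    for i in range(0,800,100):
        cv2.putText(r,f"{0.35-i/1000:.2f}",(i,10),0,.35,(255,255,255)); r[:,i]=r[:,i]//2+60
    for i in range(0,450,100):
        cv2.putText(r,f"{0.75-i/1000:.2f}",(0,i+10),0,.35,(0,255,255)); r[i]=r[i]//2+60
    cv2.imwrite(f"pics/{n}_r.png",r)
E
```

```text
(no output)
```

View pics/scene_r.png

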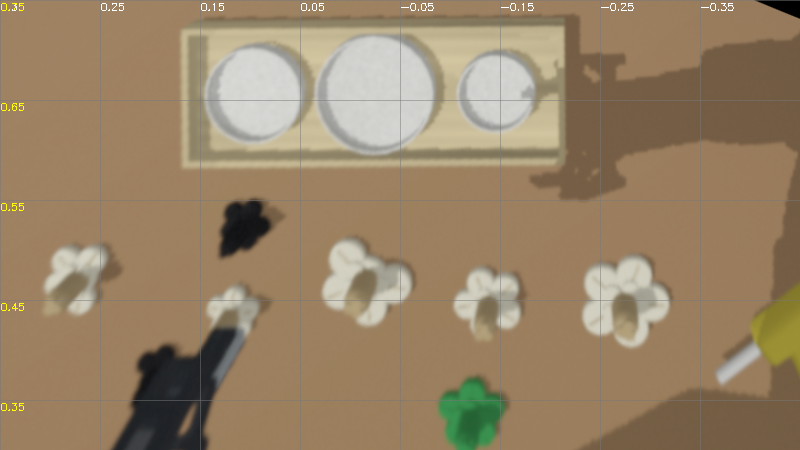

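View pics/side_r.png

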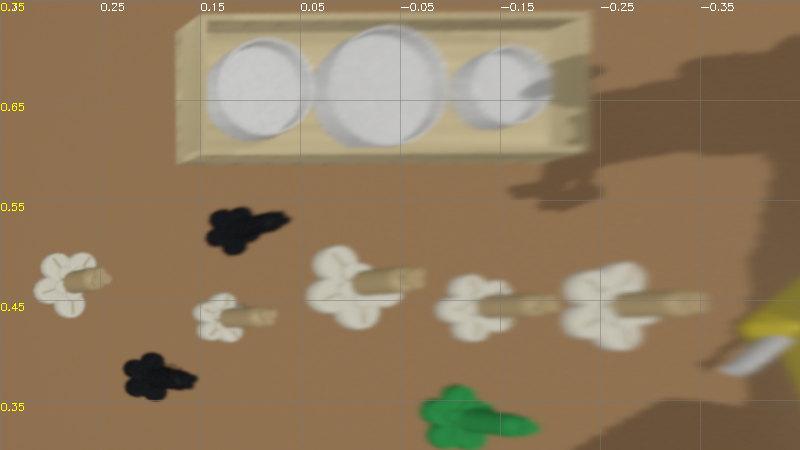

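```bash
python3 - <<'E'
from h import *
w=cv2.imread("pics/wrist0.png");s=cv2.imread("pics/scene0.png");d=cv2.imread("pics/side0.png")
f=lambda im,x,y,h=40:cv2.resize(im[max(0,y-h):y+h,max(0,x-h):x+h],(260,260),interpolation=cv2.INTER_CUBIC)
cv2.imwrite("pics/crops.png",np.vstack([np.hstack([f(w,150,40),f(s,427,185,25),f(d,305,390)]),np.hstack([f(s,223,248,25),f(d,354,206,25),f(s,150,278,30)])]))
E
```

```text
(no output)
```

View pics/crops.png

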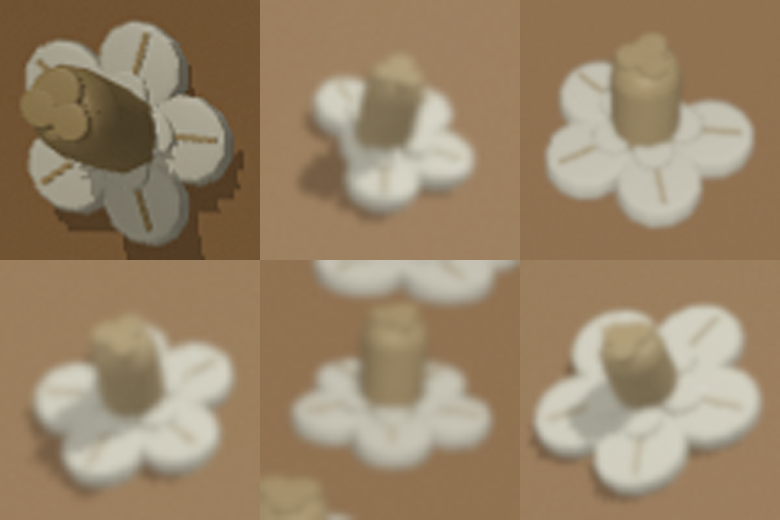

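```bash
cat > fit.py <<'E'
from h import *
from scipy.optimize import minimize
A=np.linspace(0,2*np.pi,32,endpoint=False)
def disc(x,y,r,z): return np.c_[x+r*np.cos(A),y+r*np.sin(A),np.full(32,z)]
def flower(p,R,rb):
    x,y,th=p; o=[]
    pr=R*0.36
    for k in range(5):
        a=th+k*2*np.pi/5; cx=x+(R-pr)*np.cos(a); cy=y+(R-pr)*np.sin(a)
        o.append(np.vstack([disc(cx,cy,pr,0),disc(cx,cy,pr,.008)]))
    o.append(np.vstack([disc(x,y,rb,0),disc(x,y,rb,.034),disc(x,y,rb*.5,.041)]))
    return o
def cup(p,R): return [np.vstack([disc(p[0],p[1],R-.003,.008),disc(p[0],p[1],R,.019)])]
def sil(c,parts):
    S=4; m=np.zeros((480*2,640*2),np.uint8)
    for P in parts:
        h=cv2.convexHull(proj(c,P).astype(np.float32))
        cv2.fillConvexPoly(m,np.round((h+.5)*2*16-8).astype(np.int32),1,shift=4)
    return cv2.resize(m.astype(np.float32),(640,480),interpolation=cv2.INTER_AREA)
def cost(p,f,obs):
    t=0
    for c,m,v in obs:
        s=sil(c,f(p)); t+=1-(np.minimum(s,m)*v).sum()/(np.maximum(s,m)*v).sum()
    return t/len(obs)
def fit(f,p0,obs):
    best=None
    for th in ([0,.3,.6,.9] if len(p0)==3 else [0]):
        q=np.array(p0,float)
        if len(q)==3:q[2]=th
        sx=np.vstack([q]+[q+d for d in np.diag([.008,.008,.2][:len(q)])])
        r=minimize(cost,q,args=(f,obs),method="Nelder-Mead",options=dict(initial_simplex=sx,xatol=1e-4,fatol=1e-4))
        if best is None or r.fun<best.fun: best=r
    return best
E
python3 - <<'E'
from fit import *
import pickle
C={n:camera_info(n) for n in ["scene","side","wrist"]}
out={}
for n in ["large_flower","medium_flower","small_flower","large_cup","medium_cup","small_cup"]:
    for cam in C:
        T=trace(cam,n); out[n,cam]=T
        print(n,cam,[(round(t["score"],2),t["box"]) for t in T])
pickle.dump((C,out),open("tr.pkl","wb"))
print(get_state()["clock"])
E
```

```text
large_flower scene [(0.87, [123.6, 257.9, 54.0, 44.8])]
large_flower side [(0.91, [335.4, 161.5, 43.9, 29.0])]
large_flower wrist [(0.55, [196.1, 420.6, 39.2, 21.4]), (0.3, [118.8, 7.9, 60.1, 67.0])]
medium_flower scene [(0.79, [196.3, 191.0, 37.3, 26.8]), (0.7, [204.1, 234.6, 37.7, 33.0])]
medium_flower side [(0.65, [334.0, 190.8, 40.6, 30.3]), (0.64, [398.2, 201.4, 37.0, 30.5])]
medium_flower wrist [(0.86, [38.0, 280.0, 70.3, 69.8]), (0.65, [196.8, 311.6, 26.2, 50.0])]
small_flower scene [(0.91, [354.5, 218.2, 24.4, 31.8]), (0.63, [335.4, 188.6, 24.8, 23.0]), (0.6, [361.5, 155.4, 15.7, 23.5])]
small_flower side [(0.79, [329.0, 276.9, 37.2, 36.3]), (0.62, [372.0, 318.2, 42.6, 42.8]), (0.6, [266.7, 266.8, 39.8, 36.3]), (0.3, [128.1, 172.9, 155.7, 140.2])]
small_flower wrist [(0.91, [116.0, 6.8, 62.6, 68.8]), (0.82, [229.7, 22.3, 66.3, 68.8]), (0.69, [377.7, 303.8, 80.5, 79.7]), (0.51, [153.2, 158.8, 95.5, 97.8])]
large_cup scene [(0.83, [298.4, 285.6, 73.3, 66.8])]
large_cup side [(0.93, [182.3, 209.2, 72.3, 42.0])]
large_cup wrist [(0.76, [360.4, 158.1, 130.8, 128.7])]
medium_cup scene [(0.65, [371.4, 264.2, 59.7, 51.2])]
medium_cup side [(0.69, [159.0, 252.3, 69.5, 42.8]), (0.15, [306.9, 222.3, 56.4, 41.6])]
medium_cup wrist [(0.83, [370.7, 10.1, 125.2, 129.6])]
small_cup scene [(0.81, [243.2, 326.0, 50.6, 50.7]), (0.35, [299.6, 284.8, 73.4, 67.1])]
small_cup side [(0.57, [216.4, 184.9, 41.2, 23.1])]
small_cup wrist [(0.82, [376.8, 307.0, 79.0, 79.0])]
1.05
```

```bash
python3 - <<'E'
from fit import *
import pickle
C,o=pickle.load(open("tr.pkl","rb"))
J=[("large_flower",dict(scene=0,side=0),(.45,-.27,0),lambda p:flower(p,.046,.013)),
("medium_flower",dict(scene=1,side=0),(.445,-.13,0),lambda p:flower(p,.035,.0115)),
("small_flower",dict(wrist=0,side=0),(.44,.11,0),lambda p:flower(p,.026,.010)),
("large_cup",dict(scene=0,side=0,wrist=0),(.66,-.02),lambda p:cup(p,.0585)),
("medium_cup",dict(scene=0,side=0,wrist=0),(.66,.1),lambda p:cup(p,.0475)),
("small_cup",dict(scene=0,side=0,wrist=0),(.66,-.14),lambda p:cup(p,.0385))]
for n,sel,p0,f in J:
    ob={c:(C[c],o[n,c][i]["mask"].astype(np.float32),np.ones((480,640),np.float32)) for c,i in sel.items()}
    r=fit(f,p0,list(ob.values())); print(n,r.x.round(4),round(r.fun,3))
    for c in ob:
        r=fit(f,p0,[ob[c]]); print("   ",c,r.x.round(4),round(r.fun,3))
E
```

```text
large_flower [ 0.4459 -0.2735 -0.3735] 0.141
    scene [ 0.4468 -0.274   0.8851] 0.064
    side [ 0.4442 -0.2688  0.9038] 0.174
medium_flower [ 0.4429 -0.1377  0.384 ] 0.093
    scene [ 0.444  -0.1382  0.4195] 0.074
    side [ 0.4426 -0.1359  0.3925] 0.099
small_flower [0.4316 0.1214 1.1605] 0.092
    wrist [ 0.4312  0.1215 -0.0871] 0.079
    side [ 0.4317  0.1224 -0.0944] 0.102
large_cup [ 0.6582 -0.0239] 0.075
    scene [ 0.6617 -0.0278] 0.031
    side [ 0.6581 -0.0191] 0.037
    wrist [ 0.6566 -0.0244] 0.018
medium_cup [0.657  0.0946] 0.092
    scene [0.6619 0.092 ] 0.028
    side [0.6569 0.0993] 0.057
    wrist [0.6556 0.0942] 0.018
small_cup [ 0.6589 -0.1422] 0.131
    scene [ 0.6634 -0.1472] 0.034
    side [ 0.6577 -0.1365] 0.072
    wrist [ 0.6572 -0.1422] 0.059
```

Request:
arm_command(steps="-30 -60 0 0; -60 -120 -20 0; -90 -180 -50 0; -115 -235 -90 0; -128 -268 -125 0; -128.5 -274 -135 0; -128.5 -274 -135 0; -128.5 -274 -135 0", fingers=1, newtons=40)

```text
clock: 2.05
tcp_pos: [0.447, -0.2738, 0.097]
orientation: [0.0, 1.0, 0.0, 0.0]
wrist_force: [0.8, -0.0, -0.5]
finger_gap: 0.0854
```

```bash
cat > look.py <<'E'
from h import *
import sys
def look(tag,pts):
    s=get_state(); c=camera_info("wrist"); im=read_camera("wrist")[:,:,::-1].copy()
    for (x,y,z,r) in pts:
        A=np.linspace(0,2*np.pi,60)
        p=proj(c,np.c_[x+r*np.cos(A),y+r*np.sin(A),0*A+z])
        cv2.polylines(im,[np.round(p).astype(np.int32)],True,(0,0,255),1)
    cv2.imwrite(f"pics/{tag}.png",im); print(s["clock"],s["tcp_pos"].round(4),s["orientation"].round(3),s["finger_gap"],s["wrist_force"].round(2))
E
python3 -c "
from look import *
look('w1',[(.4465,-.274,.034,.013),(.4465,-.274,.008,.046)])"
```

```text
2.05 [ 0.447  -0.2738  0.097 ] [0. 1. 0. 0.] 0.08535576872718835 [ 0.76 -0.01 -0.49]
```

View pics/w1.png

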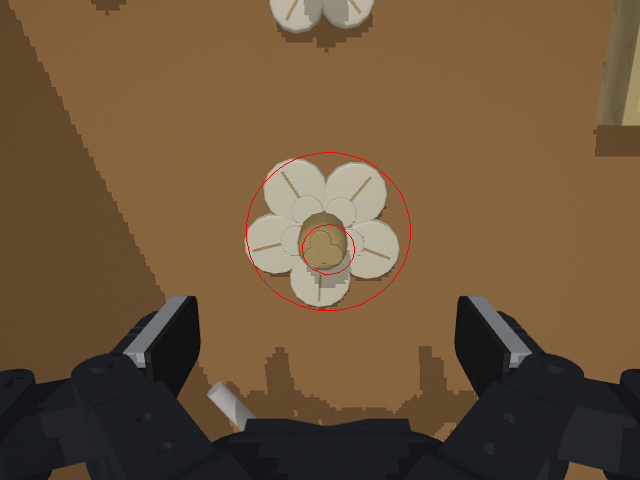

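Request:
arm_command(steps="-2 0 -20 0; -2 0 -40 0; -2 -0.5 -60 0; -2 -0.5 -75 0; -2 -0.5 -83 0; -2 -0.5 -83 0; -2 -0.5 -83 0; -2 -0.5 -83 0")

```text
clock: 3.1
tcp_pos: [0.4458, -0.2746, 0.015]
orientation: [0.001, 1.0, 0.0, 0.001]
wrist_force: [0.2, -0.7, 0.7]
finger_gap: 0.0854
```

Request:
arm_command(steps="0 0 0 0;0 0 0 0;0 0 0 0;0 0 0 0;0 0 0 0;0 0 0 0;0 0 0 0;0 0 0 0", fingers=-1)

```text
clock: 4.1
tcp_pos: [0.446, -0.2748, 0.0153]
orientation: [0.001, 1.0, 0.0, 0.001]
wrist_force: [-0.8, 0.1, 5.2]
finger_gap: 0.0246
```

```bash
python3 -c "
from look import *
look('w2',[])"
```

```text
4.1 [ 0.446  -0.2748  0.0153] [0.001 1.    0.    0.001] 0.024614245589883947 [-0.83  0.12  5.2 ]
```

View pics/w2.png

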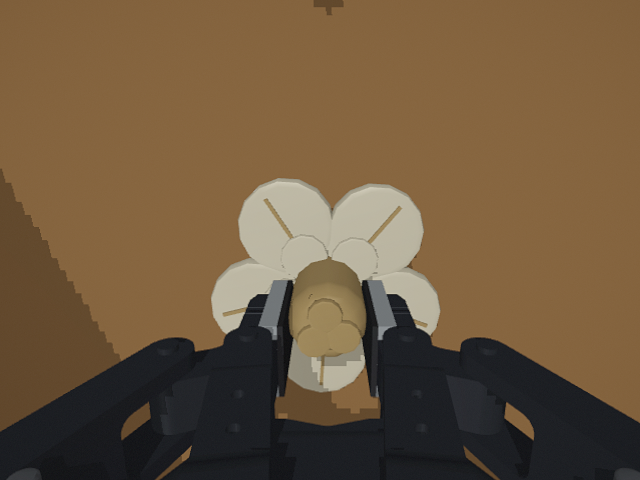

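Request:
arm_command(steps="0 0 10 0;0 0 25 0;0 0 45 0; 0 0 65 0; 15 20 70 0;40 50 70 0;75 90 70 0;110 130 70 0;145 170 70 0;175 208 70 0;197 234 70 0;207 247 70 0;211 250 65 0;211 250 55 0;211 250 50 0;211 250 50 0;211 250 50 0")

```text
clock: 6.28
tcp_pos: [0.6568, -0.0253, 0.0654]
orientation: [0.001, 1.0, 0.0, 0.001]
wrist_force: [-0.2, 0.5, -0.9]
finger_gap: 0.0248
```

```bash
python3 -c "
from look import *
look('w3',[(.6575,-.024,.019,.0585),(.6575,-.024,.010,.056)])
cv2.imwrite('pics/s3.png',read_camera('scene')[:,:,::-1])
cv2.imwrite('pics/d3.png',read_camera('side')[:,:,::-1])"
```

```text
6.275 [ 0.6568 -0.0253  0.0654] [0.001 1.    0.    0.001] 0.02478107760546678 [-0.17  0.47 -0.9 ]
```

View pics/w3.png

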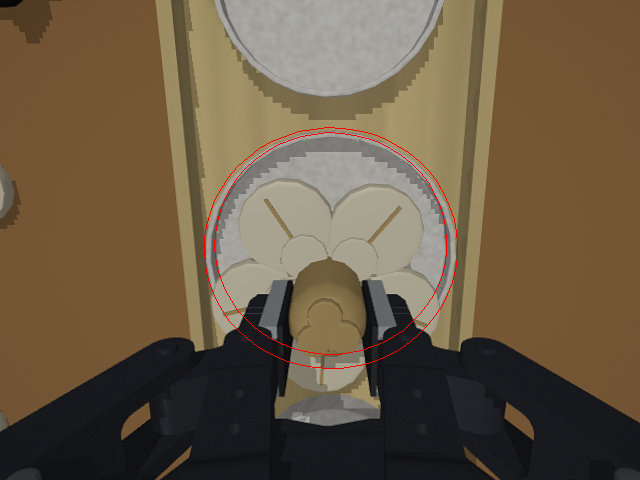

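View pics/d3.png

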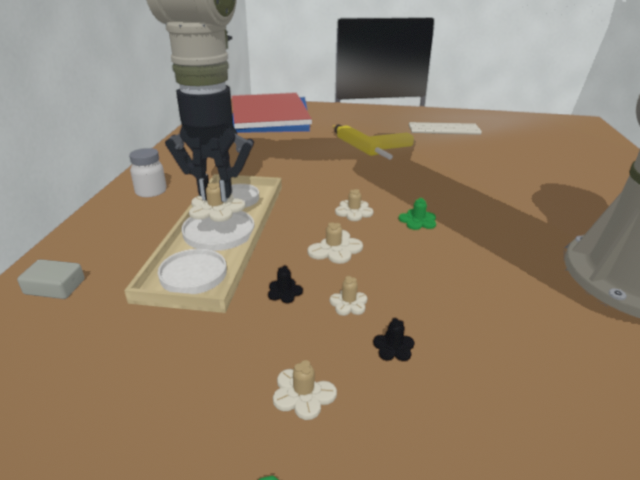

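View pics/s3.png

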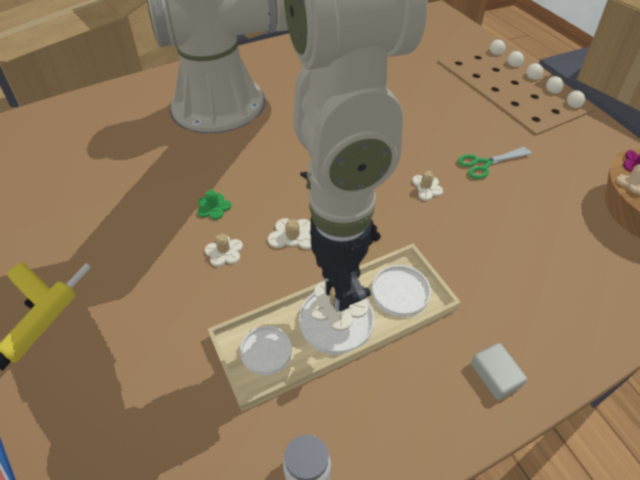

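Request:
arm_command(steps="0 -1 -10 0;0.5 -1.5 -20 0;0.5 -1.5 -30 0;0.5 -1.5 -36 0;0.5 -1.5 -39.5 0;0.5 -1.5 -39.5 0;0.5 -1.5 -39.5 0;0.5 -1.5 -39.5 0")

```text
clock: 7.42
tcp_pos: [0.6579, -0.0265, 0.0265]
orientation: [0.001, 1.0, 0.0, 0.002]
wrist_force: [0.1, 0.2, -1.1]
finger_gap: 0.0245
```

Request:
arm_command(steps="0 0 0 0;0 0 0 0;0 0 0 0;0 0 5 0;0 0 20 0;0 0 40 0; 0 0 60 0;0 0 70 0;0 0 70 0; 0 0 70 0", fingers=0.5)

```text
clock: 8.68
tcp_pos: [0.6575, -0.0264, 0.0959]
orientation: [0.001, 1.0, 0.0, 0.001]
wrist_force: [-0.9, -0.5, 0.1]
finger_gap: 0.0645
```

```bash
python3 -c "
from look import *
look('w4',[(.6573,-.0265,.019,.0585),(.6573,.0935,.019,.0475)])"
```

```text
8.675 [ 0.6575 -0.0264  0.0959] [0.001 1.    0.    0.001] 0.06452527800050792 [-0.85 -0.53  0.05]
```

View pics/w4.png

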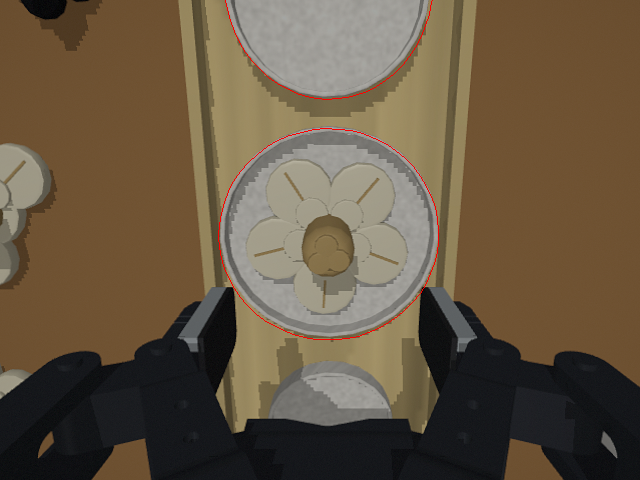

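Request:
arm_command(steps="-20 -10 5 0;-60 -30 5 0;-100 -52 5 0;-140 -73 5 0;-180 -93 5 0;-203 -106 5 0;-212 -110.5 0 0;-214 -111.5 0 0;-214 -111.5 0 0;-214 -111.5 0 0", fingers=1)

```text
clock: 9.98
tcp_pos: [0.4441, -0.1377, 0.0956]
orientation: [0.001, 1.0, 0.001, 0.001]
wrist_force: [0.9, 0.5, -0.5]
finger_gap: 0.0854
```

```bash
python3 -c "
from look import *
look('w5',[(.4435,-.1377,.034,.0115),(.4435,-.1377,.008,.035)])"
```

```text
9.975 [ 0.4441 -0.1377  0.0956] [0.001 1.    0.001 0.001] 0.08543400857516796 [ 0.95  0.49 -0.54]
```

View pics/w5.png

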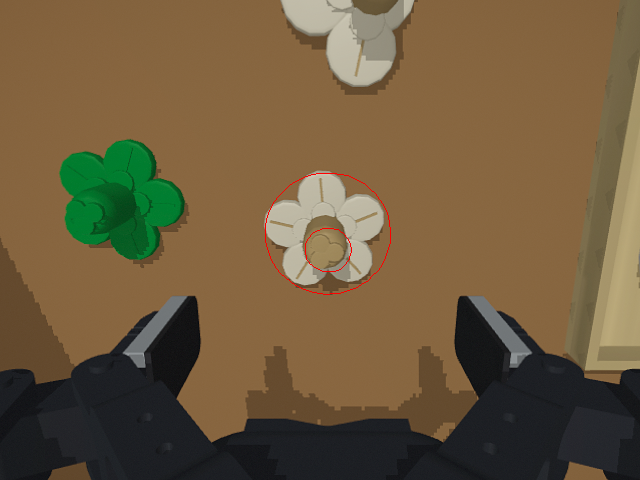

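Request:
arm_command(steps="-1 0 -20 0; -1 0 -40 0; -1 0 -60 0; -1 0 -74 0; -1 0 -81 0; -1 0 -81 0; -1 0 -81 0; -1 0 -81 0")

```text
clock: 11.02
tcp_pos: [0.4435, -0.1379, 0.0152]
orientation: [0.001, 1.0, 0.001, 0.002]
wrist_force: [0.3, -0.1, -0.2]
finger_gap: 0.0855
```

Request:
arm_command(steps="0 0 0 0;0 0 0 0;0 0 0 0;0 0 0 0;0 0 0 0;0 0 0 0;0 0 0 0;0 0 0 0", fingers=-1)

```text
clock: 12.02
tcp_pos: [0.4437, -0.138, 0.0154]
orientation: [0.001, 1.0, 0.001, 0.002]
wrist_force: [-1.4, 0.4, 5.7]
finger_gap: 0.0214
```

Request:
arm_command(steps="0 0 10 0;0 0 25 0;0 0 45 0; 0 0 65 0; 10 10 80 0;35 35 85 0;70 72 85 0;105 110 85 0;140 150 85 0;172 187 85 0;196 212 85 0;209 227 85 0;213.5 231.5 75 0;213.5 231.5 60 0;213.5 231.5 50 0;213.5 231.5 50 0;213.5 231.5 50 0")

```text
clock: 14.15
tcp_pos: [0.657, 0.093, 0.0656]
orientation: [0.001, 1.0, 0.0, 0.002]
wrist_force: [0.2, -0.4, -0.2]
finger_gap: 0.0214
```

```bash
python3 -c "
from look import *
look('w6',[(.6573,.0935,.019,.0475)])"
```

```text
14.15 [0.657  0.093  0.0656] [0.001 1.    0.    0.002] 0.02137050533922653 [ 0.16 -0.43 -0.23]
```

View pics/w6.png

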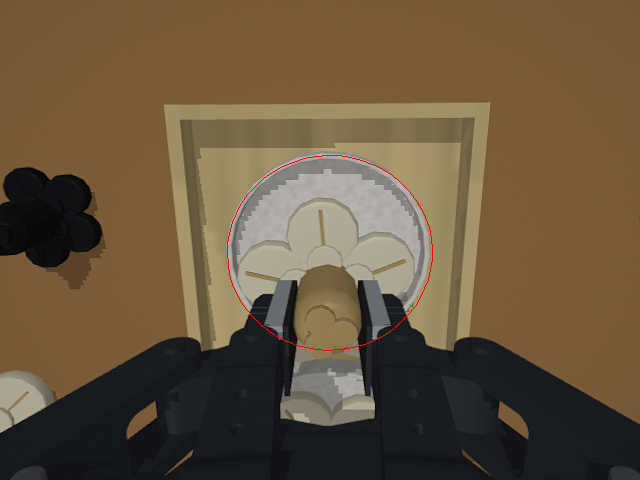

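Held upright, and the circle matches the cup's rim (centre about column 330). Lowering now.

Request:
arm_command(steps="0 0.5 -10 0;0.5 0.5 -20 0;0.5 0.5 -30 0;0.5 0.5 -36 0;0.5 0.5 -39.5 0;0.5 0.5 -39.5 0;0.5 0.5 -39.5 0;0.5 0.5 -39.5 0")

```text
clock: 15.2
tcp_pos: [0.6582, 0.0936, 0.0268]
orientation: [0.001, 1.0, 0.001, 0.003]
wrist_force: [-0.8, -0.2, 0.3]
finger_gap: 0.0214
```

Request:
arm_command(steps="0 0 0 0;0 0 0 0;0 0 0 0;0 0 5 0;0 0 20 0;0 0 40 0; 0 0 60 0;0 0 70 0;0 0 70 0; 0 0 70 0", fingers=0.5)

```text
clock: 16.45
tcp_pos: [0.6577, 0.0936, 0.0962]
orientation: [0.001, 1.0, 0.0, 0.002]
wrist_force: [0.1, 0.9, -0.5]
finger_gap: 0.0637
```

```bash
python3 -c "
from look import *
look('w7',[(.6573,.0935,.019,.0475)])"
```

```text
16.45 [0.6577 0.0936 0.0962] [0.001 1.    0.    0.002] 0.06371981740682182 [ 0.08  0.87 -0.53]
```

View pics/w7.png

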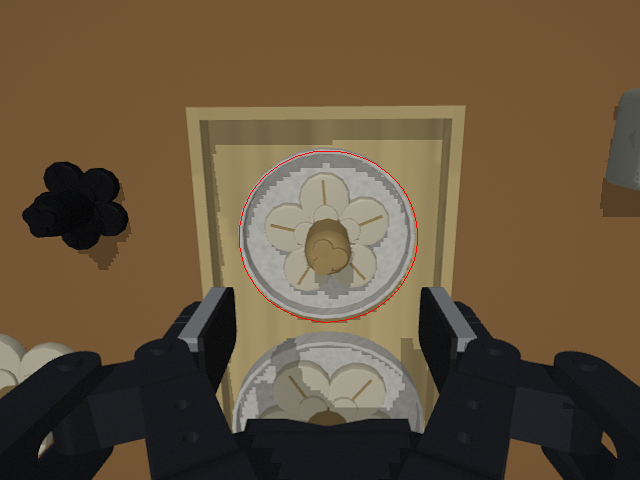

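Request:
arm_command(steps="-20 3 5 0;-60 8 5 0;-100 13 5 0;-140 18 5 0;-180 23 5 0;-211 26 5 0;-223 27.5 0 0;-226 28 0 0;-226 28 0 0;-226 28 0 0", fingers=1)

```text
clock: 17.75
tcp_pos: [0.4327, 0.1215, 0.0959]
orientation: [0.001, 1.0, 0.0, 0.002]
wrist_force: [-0.8, -0.4, -0.1]
finger_gap: 0.0854
```

```bash
python3 -c "
from look import *
look('w8',[(.4316,.1214,.034,.010),(.4316,.1214,.008,.026)])"
```

```text
17.75 [0.4327 0.1215 0.0959] [0.001 1.    0.    0.002] 0.08541208472634672 [-0.85 -0.43 -0.12]
```

View pics/w8.png

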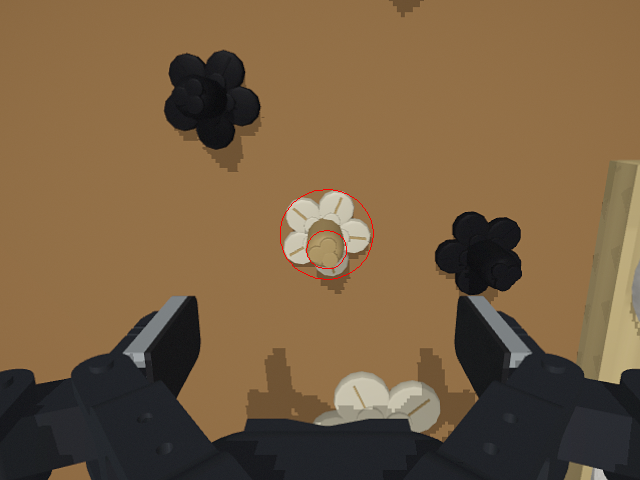

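Request:
arm_command(steps="-1 0 0 0;-1 0 -5 0;-1 0 -20 0; -1 0 -40 0; -1 0 -60 0; -1 0 -74 0; -1 0 -81 0; -1 0 -81 0; -1 0 -81 0; -1 0 -81 0", fingers=0.3)

```text
clock: 19.05
tcp_pos: [0.4321, 0.1215, 0.0155]
orientation: [0.001, 1.0, 0.0, 0.003]
wrist_force: [-0.5, -0.1, -0.2]
finger_gap: 0.0557
```

Request:
arm_command(steps="0 0 0 0;0 0 0 0;0 0 0 0;0 0 0 0;0 0 0 0;0 0 0 0;0 0 0 0;0 0 0 0", fingers=-1)

```text
clock: 20.05
tcp_pos: [0.4325, 0.1216, 0.0159]
orientation: [0.001, 1.0, 0.0, 0.003]
wrist_force: [-1.0, -0.8, 5.3]
finger_gap: 0.018
```

Request:
arm_command(steps="0 0 10 0;0 0 25 0;0 0 45 0; 0 0 65 0; 10 -12 80 0;35 -42 85 0;70 -83 85 0;105 -125 85 0;140 -167 85 0;175 -208 85 0;203 -242 85 0;219 -261 85 0;225 -268 75 0;225 -268 60 0;225 -268 50 0;225 -268 50 0;225 -268 50 0")

```text
clock: 22.18
tcp_pos: [0.6574, -0.1458, 0.0662]
orientation: [0.001, 1.0, 0.001, 0.003]
wrist_force: [0.7, -0.4, 0.1]
finger_gap: 0.0182
```

```bash
python3 -c "
from look import *
look('w9',[(.6573,-.1465,.019,.0385)])"
```

```text
22.175 [ 0.6574 -0.1458  0.0662] [0.001 1.    0.001 0.003] 0.018227856058611405 [ 0.67 -0.41  0.13]
```

View pics/w9.png

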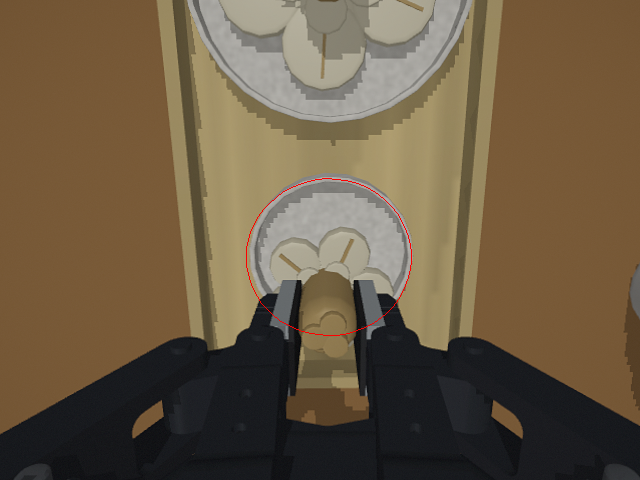

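Request:
arm_command(steps="0 -0.5 -10 0;0 -0.5 -20 0;0 -0.5 -30 0;0 -0.5 -36 0;0 -0.5 -40 0;0 -0.5 -40 0;0 -0.5 -40 0;0 -0.5 -40 0")

```text
clock: 23.22
tcp_pos: [0.6579, -0.1466, 0.0268]
orientation: [0.001, 1.0, 0.001, 0.004]
wrist_force: [-0.2, -0.4, -0.1]
finger_gap: 0.0182
```

Request:
arm_command(steps="0 0 0 0;0 0 0 0;0 0 0 0;0 0 5 0;0 0 20 0;0 0 40 0; 0 0 60 0;0 0 80 0;-20 0 110 0;-60 0 140 0; -100 0 150 0;-140 0 150 0;-170 0 150 0;-170 0 150 0;-170 0 150 0", fingers=0.5)

```text
clock: 25.1
tcp_pos: [0.4888, -0.147, 0.178]
orientation: [0.002, 1.0, 0.001, 0.005]
wrist_force: [0.4, -0.3, -0.2]
finger_gap: 0.064
```

```bash
python3 -c "
from look import *
look('w10',[])
a=read_camera('scene')[:,:,::-1];cv2.imwrite('pics/s10.png',a)
b=read_camera('side')[:,:,::-1]
cv2.imwrite('pics/z10.png',np.hstack([cv2.resize(a[230:410,200:470],None,fx=1.48,fy=1.48,interpolation=2),cv2.resize(b[160:310,130:290],None,fx=2.4,fy=1.776,interpolation=2)]))"
```

```text
25.1 [ 0.4888 -0.147   0.178 ] [0.002 1.    0.001 0.005] 0.06401361454209956 [ 0.43 -0.27 -0.21]
```

View pics/z10.png

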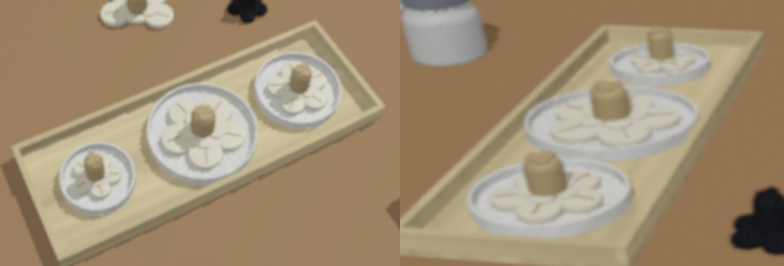

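View pics/s10.png

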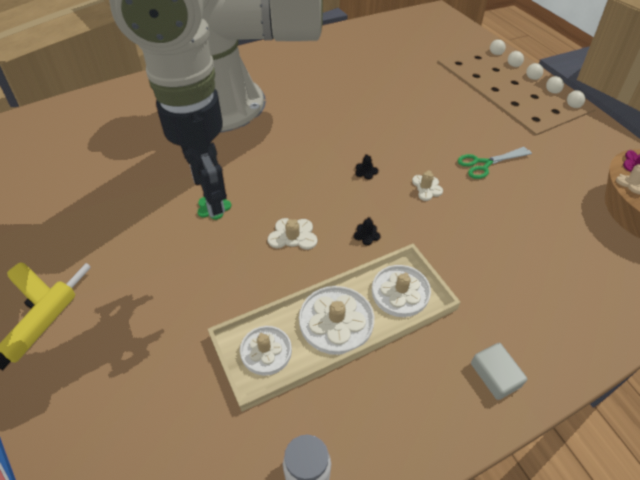

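View pics/w10.png

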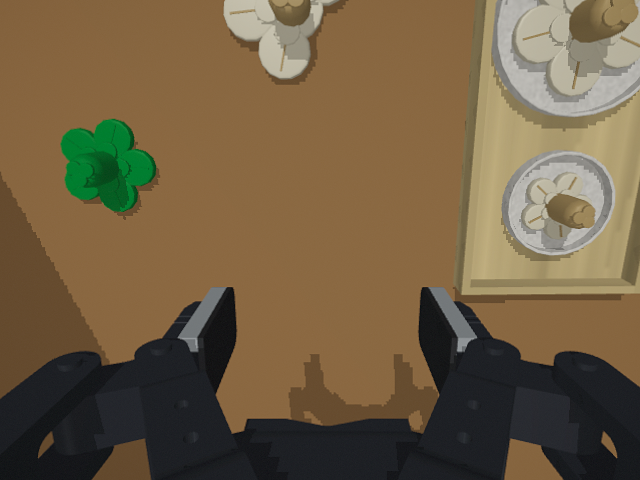

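All three flowers sit flat inside their cups (scene: large ~(336,320), medium ~(402,290), small ~(266,350)). The unfinished ones are still at (292,232) and (427,185), and the gripper is clear.

```bash
python3 -c "
from workcell import *
print(hand_in())"
```

```text
the job is handed in; nothing more can be done
None
```

I packed the three finished flowers, large first, then medium, then small, each in the cup of its own size, and handed the job in at about 25 s.

- **Result:** the last pictures from all three cameras show each flower upright, bud up and lying flat inside its cup. The gripper was open and about 0.18 m up, away from the tray.
- **Left alone:** the two four-petal flowers, the black and green look-alikes and the other objects were not touched.
- **Forces:** the largest wrist force I read was about 6 N, while gripping. I read it only between moves.
- **A disagreement:** my first cup positions differed by up to about 1 cm between the scene and side cameras. I settled them with the wrist camera, where the drawn rim matched each cup before I lowered the flower.
- **Not measured:** I judged flatness by eye only and did not measure it.

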